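# Press the lid home on a paint tin and put the tin on the scale

### The arm

A 6-joint arm with a two-finger parallel gripper is mounted at the origin on the work surface. World frame = base frame: x ahead of the robot, y to its left, z up, the work surface at z = 0. Lengths are in m, angles in rad, forces in N, time in s.
With the tool pointing down it reaches from about 0.225 to 0.875 m from the base axis. Payload 3.4 kg.
Tool frame: the origin (TCP) lies at the very end of the fingers, on their centre line; the grasp point (between the pads) lies 19 mm behind it; z points along the fingers, y is the line along which they close (so a half turn about z gives the same grasp; the last joint's range is limited). The gripper opens to 85 mm and grips with 20 to 120 N. Pads are 22 mm wide; open, the fingers measure 114 mm over their backs; the gripper's body (76 mm by 85 mm) begins 54 mm behind the grasp point. The pads swing forward as they close: fully open they stand 13 mm farther back than shut.
Start: joints at [-1.287, 0.276, 1.505, -0, 1.361, -0.121], TCP at [0.226, -0.529, 0.231] pointing down, gripper open.
Joint ranges: [-2.89, 2.89], [-0.75, 2.08], [0.22, 2.7], [-1.18, 4.32], [0.11, 2.71], [-2.7, 2.7]. Speed limits (rad/s): [2.57, 2.57, 3.14, 3.14, 3.14, 3.14].

### API

Orientations are given as a unit quaternion [w, x, y, z].
In Python, from rig import get_state, optics, sign_off gives the robot as it stands.
- The arm moves only by the tool send_rows, never from a script. Its argument "increments" is a list of rows, each an object with "gripper": the gripper's target within -1 to 1 (shut at 1, half-way at 0, fully open at -1); "linear": the shift along the world's x, y, z in m, a list of three; "delta_rot": the turn, a rotation vector about the world's x, y, z in rad, a list of three. In form: [{"gripper": gripper, "linear": [dx, dy, dz], "delta_rot": [rx, ry, rz]}, ...]. A call has 1 to 8 rows; each row is the pose to reach, as a shift and turn from the pose commanded when the call began; what a row does not reach only later rows make up. A row lasts 1/10 s, in which the tool goes at most 50 mm and 8.59 degrees, less where a joint would pass 70% of its speed; a pose out of reach is approached as far as the arm can. A call with a gripper value outside its range is refused whole. The fingers move at their own pace and stop on an object; "newtons" is the grip in N (left out, the last holds). Time passes only in rows, so rows that repeat a pose let the fingers close. It gives the time, the measured TCP pose, the force, the opening and the grip force at its end, in the units of the state.
- get_state(): the state, without advancing time (a new reading comes with each control period).
- optics.get_image(name): name is "side" or "top"; returns a dict with "pixels" (480x640x3 uint8, blue, green, red), "K" (3x3 intrinsics, pixels), "rvec" (rotation vector, rad) and "tvec" (3), from world to camera coordinates, as OpenCV has them. Camera axes: x right, y down, z forward; pixel columns grow to the right and rows downward; lengths in m; the calibration is good to about 2 mm. A picture is of the moment at which its call begins. There is no depth.
- sign_off(): hands the job in; it is judged then, once.
The state is a dict: "clock": time; "qpos": joint angles; "qd": joint speeds; "effort": joint torques, N m; "position": TCP position; "ee_rot": TCP orientation; "contact_force": force on the tool from outside, world axes, zero at the start; "moment": the same for the moment, N m; "width": finger opening in m; "gripper_force": force on a finger pad.
Only numpy, scipy, OpenCV 4.12 (cv2) and the standard library are available. Lean on these libraries where they do the work, as an engineer would, in place of code of your own. Each camera call takes 0.05 s, during which the arm holds its last target. There are 200 camera calls.

### The job

Close the yellow tin, whose lid stands up, with the lid press: stand it upright under the middle of the press's nose with its lid still raised, push the black knob fully down to its stop so that the nose drives the lid home, and let the knob spring back up. Then stand the closed yellow tin upright on the scale's round steel platform, well inside its edge. Set the tin down gently without dropping it or tipping it over, and leave the green tin, the steel cup and the brown bottle standing where they are.

Things in the scene. Friction and masses are not known exactly. Their poses are not given: they have to be found in the camera images.
- tin: the loose tin to be closed: round, diameter 62 (64 over the bottom bead), 90 high without its lid, yellow band, yellow lid, 0.3 to 0.55 kg. Grip it across its body, from any side. Origin at the centre of its underside, z up along its axis. Its top with the lid is 104 above the underside while the lid is raised, 96 when the lid is home
- lid_top (a point): centre of the top face of the yellow tin's lid (round, diameter 58, 6 thick)
- lid (a joint): how far the yellow tin's lid has been pushed down, m: 0 = raised, 0.008 = fully home. It resists with about 6 N and stays where it is left
- press: lid press fixed to the bench, blue C-frame. Origin on the bench under the ram's axis; +x points from that axis back to the column, -x is the open front, z up. Dark base plate 10 thick, x -65 to 135, y -65 to 65. Column x 85 to 130, y -30 to 30, up to z = 215. Overhead arm x -18 to 112, y -22 to 22, z 182 to 208
- press_seat (a point): centre of the place for the tin (a light disc, diameter 72), on the upper face of the press's base plate under the ram's axis
- knob_top (a point): centre of the top of the black round knob (diameter 52) of the ram, 290.5 above the bench when up; it moves with the ram
- ram (a joint): how far the ram is pushed down, m: 0 = up, 0.060 = on its stop. A spring returns it; about 10 N holds it down, 16 N with the lid's resistance. Its round nose (diameter 28) hangs below the overhead arm, lower face 166.5 above the bench when up, 106.5 when down
- scale: bench scale, fixed. Origin on the bench top under the centre of its round steel platform (diameter 150, top at z = 35); black base below it 22 high, x = -75 to 115, y = -75 to 75. At x = 80 to 140, y = -65 to 65 a display on a post, its head from z = 120 to 210
- scale_top (a point): centre of the upper face of the scale's platform
- mat: red rubber mat fixed on the bench, 300 x 310, 4 thick, on which the tins, cup and bottle stand. Origin at the centre of its underside
- closed_tin: bystander: loose tin already closed, green band and black lid, diameter 62, 96 high. Origin at the centre of its underside
- cup: bystander: open steel mixing cup, rim diameter 76, 100 high. Origin at the centre of its underside
- thinner: bystander: brown bottle with a black cap, diameter 60, 165 high. Origin at the centre of its underside
Mind the look-alikes: they are no part of the job. What is shaped like the tin but orange or red is not meant.

How it is judged:
On the way, in this order (a step that is already met when the one before it is completed fails the run):
1. the yellow tin stands upright on the press's base, its axis within 12 mm of the ram's axis, with the lid still raised, and the fingers have let go of it (horizontal distance between tin and press_seat below 0.012 m and z of tin in the frame of press_seat between -0.004 and 0.004 m and angle between tin's own z axis and vertical below 0.06 rad and value of joint lid below 0.003 m and contact force between the fingers and tin below 0.1 N and value of joint ram below 0.01 m), for 0.2 s.
2. the ram is pushed down to its stop (within 2.5 mm) on the tin and the lid is home (within 2 mm) (value of joint ram above 0.0575 m and value of joint lid above 0.006 m and horizontal distance between tin and press_seat below 0.014 m), for 0.1 s.
3. the ram has sprung back up (value of joint ram below 0.004 m), for 0.1 s.
At the end, for the whole second after the job is handed in: The yellow tin stands upright (within 3 degrees), at rest and released on the scale's platform, its axis within 45 mm of the platform's centre, its lid home (within 2 mm); the ram is up (within 4 mm); the green tin, cup and bottle stand within 20 mm of where they were (horizontal distance between tin and scale_top below 0.045 m and z of tin in the frame of scale_top between -0.004 and 0.004 m and angle between tin's own z axis and vertical below 0.06 rad and linear speed of tin below 0.02 m/s and value of joint lid above 0.006 m and value of joint ram below 0.004 m and angle between each of closed_tin, cup, thinner's own z axis and vertical below 0.1 rad and distance of each of closed_tin, cup, thinner from where it was at the start of the episode below 0.02 m); the robot touches nothing.
It fails at once if a bystander (green tin, cup or bottle) is moved more than 20 mm or tipped (distance of any of closed_tin, cup, thinner from where it was at the start of the episode above 0.02 m or angle between any of closed_tin, cup, thinner's own z axis and vertical above 0.4 rad).
It fails at once if the yellow tin is tipped by more than 45 degrees (angle between tin's own z axis and vertical above 0.8 rad).
It fails at once if the yellow tin is dropped (moves faster than 0.6 m/s with no finger touching it: a fall of about 20 mm) (linear speed of tin above 0.6 m/s and contact force between the fingers and tin below 0.05 N).
It also fails if it takes over 72 s, if anything falls off the work surface, if the arm or the gripper's body presses on something with over 40 N, if the wrist force passes 120 N, or if a joint passes its speed limit or range.

## Working session

There is one attempt and no reset: what is moved stays moved. The work goes in short steps, Python scripts to look and compute and a tool call to move; the robot and the scene stay as the last step left them, time stands still between calls to the robot, and variables do not carry over. Pictures are saved under pics/ and viewed, at most 13 in all, crops included, and the job is handed in when it is done.

Besides the shell and the picture viewer there is one more tool, called after ">>>" in YAML: its name, and indented under it one key for each argument. send_rows: Moves the arm, as the interface text tells. Its arguments: {"type":"object","properties":{"increments":{"type":"array"},"newtons":{"type":"number"}},"required":["increments"]}

```bash
mkdir -p pics
cat > h.py <<'E'
import numpy as np, cv2
from rig import get_state, optics, sign_off
def grab(n,f):
    d=optics.get_image(n); cv2.imwrite('pics/'+f,d['pixels']); np.savez('pics/'+n+'.npz',**{k:np.array(v) for k,v in d.items()}); return d
def ray(d,uv,z):
    R=cv2.Rodrigues(np.array(d['rvec'],float))[0]; t=np.array(d['tvec'],float).ravel()
    p=cv2.undistortPoints(np.array([[uv]],float),np.array(d['K'],float),None).ravel()
    c=-R.T@t; v=R.T@np.array([p[0],p[1],1]); return c+v*(z-c[2])/v[2]
def proj(d,P):
    return cv2.projectPoints(np.array(P,float).reshape(-1,3),np.array(d['rvec'],float),np.array(d['tvec'],float),np.array(d['K'],float),None)[0].reshape(-1,2)
E
python3 -c "
from h import *
for n in('side','top'):
    d=grab(n,n+'1.png');R=cv2.Rodrigues(np.array(d['rvec'],float))[0];print(n,-R.T@np.array(d['tvec']).ravel(),R[2])
print(get_state())"
```

```text
side [-0.30939258 -0.82834842  1.56506304] [ 0.46949728  0.49108325 -0.73376396]
top [0.28947095 0.12638362 1.47401864] [ 0.21146155 -0.00585658 -0.97736877]
{'clock': 0.1, 'qpos': array([-1.28701230e+00,  2.76545720e-01,  1.50596499e+00, -1.90637495e-05,
        1.36070031e+00, -1.20985708e-01]), 'qd': array([-0.000742  , -0.00016108, -0.00280314, -0.00096811,  0.00020339,
       -0.00227469]), 'effort': array([ 1.50941913e-03, -4.17700446e+01, -2.46404654e+01, -1.72218874e-04,
        5.71168202e-03,  4.18399907e-06]), 'position': array([ 0.22630883, -0.52810363,  0.2305348 ]), 'ee_rot': array([-8.05749663e-04,  9.79589269e-01,  2.01007983e-01, -7.50842182e-05]), 'contact_force': array([-0.59797467,  0.83336249, -0.08676824]), 'moment': array([-0.04590759, -0.02065102, -0.00820109]), 'gripper_force': 0.0, 'width': 0.08545582379664199}
```

View pics/top1.png

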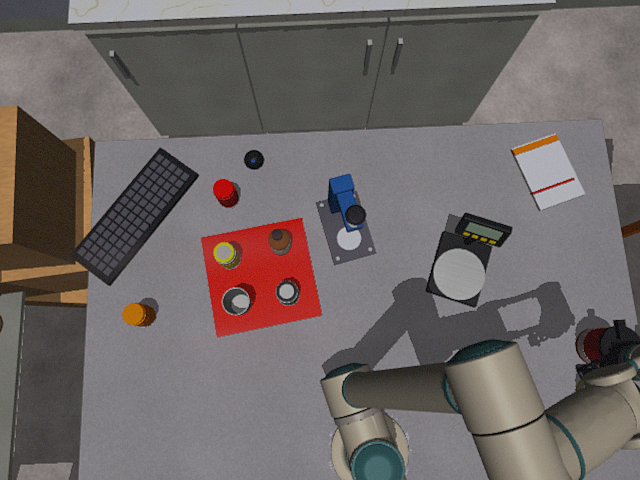

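View pics/side1.png

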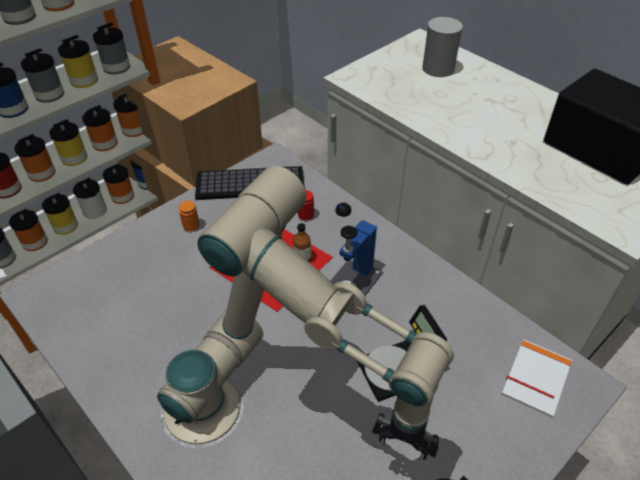

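The top view has +x up and +y left. The yellow tin is at about (227,254), the bottle at (280,240), the press seat at (349,238), the knob at (355,214) and the scale platform at (459,274). I'll enlarge the mat and press area to measure them.

```bash
python3 -c "
from h import *
d=np.load('pics/top.npz');im=d['pixels']
c=im[170:345,195:395];cv2.imwrite('pics/c.png',cv2.resize(c,None,fx=3.4,fy=3.4,interpolation=cv2.INTER_CUBIC)[:600])
hsv=cv2.cvtColor(im,cv2.COLOR_BGR2HSV)
def comps(m,lab,z,mn=60):
    n,l,s,ce=cv2.connectedComponentsWithStats(m.astype(np.uint8))
    for i in range(1,n):
        if s[i,4]>mn: print(lab,s[i],ce[i].round(1),ray(d,ce[i],z).round(4))
H,S,V=[hsv[...,i].astype(int) for i in range(3)]
comps((V>200)&(S<25)&(np.arange(480)[:,None]>180)&(np.arange(480)[:,None]<310)&(np.arange(640)<500),'white z.035',.035)
comps((V>200)&(S<25)&(np.arange(480)[:,None]>180)&(np.arange(480)[:,None]<310)&(np.arange(640)<400),'seat z.01',.01)
comps((abs(H-28)<5)&(S>120)&(V>90)&(np.arange(480)[:,None]>180),'yellow z.1',.1,20)
comps((V<45)&(np.arange(480)[:,None]>190)&(np.arange(480)[:,None]<235)&(abs(np.arange(640)-355)<18),'knob',.2905,30)
comps((abs(H-112)<12)&(S>130),'blue',.21)
m=((H<6)|(H>174))&(S>180)
n,l,s,ce=cv2.connectedComponentsWithStats(m.astype(np.uint8));i=1+np.argmax(s[1:,4])
r=cv2.minAreaRect(cv2.findContours((l==i).astype(np.uint8),0,2)[0][0]);b=cv2.boxPoints(r);print([ray(d,p,.004)[:2].round(3) for p in b])
"
```

```text
yellow z.1 [463 232   7   4  21] [466.  233.6] [ 0.5775 -0.3012  0.1   ]
yellow z.1 [214 243  20  20 151] [224.  252.1] [0.5561 0.3764 0.1   ]
knob [345 205  21  20 243] [355.  213.8] [0.5992 0.0222 0.2905]
blue [328 174  35  57 904] [341.7 196.3] [0.6693 0.0469 0.21  ]
[array([0.62 , 0.474]), array([0.671, 0.16 ]), array([0.377, 0.114]), array([0.33 , 0.416])]
```

View pics/c.png

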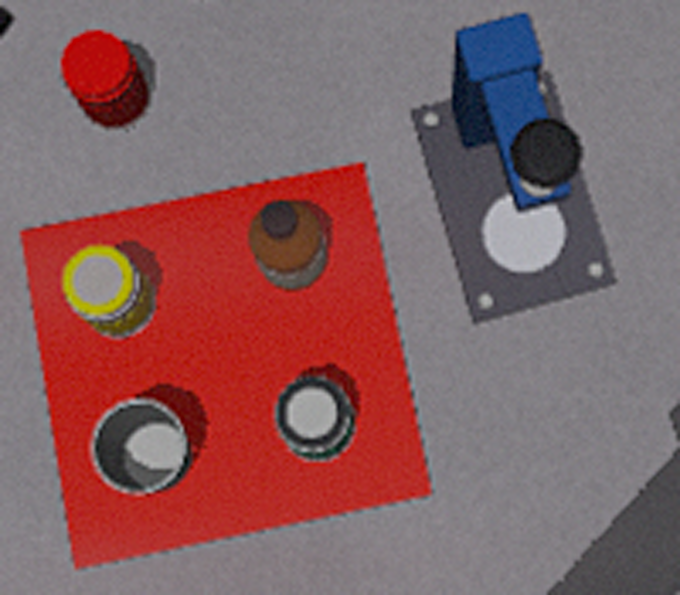

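The crop (3.4×, offset 195,170) shows the yellow lid at (98,281), the seat at (524,231), the knob at (546,152), the cup rim at (141,445), the green tin's top at (315,413) and the bottle cap at (279,222). The press base corners are at (412,110), (548,72), (614,282) and (475,323). Next I'll convert these to world positions.

```bash
python3 -c "
from h import *
d=np.load('pics/top.npz');im=d['pixels']
P=lambda u,v,z:ray(d,(195+(u+.5)/3.4-.5,170+(v+.5)/3.4-.5),z).round(4)
for n,u,v,z in [('tin',98,281,.108),('seat',524,231,.01),('knob',546,152,.2905),('cup',141,445,.104),('green',315,413,.1),('bottle',279,222,.169),('red',97,65,.1)]+[('pc',a,b,.01) for a,b in((412,110),(548,72),(614,282),(475,323))]: print(n,P(u,v,z))
g=cv2.cvtColor(im,cv2.COLOR_BGR2GRAY)
for lab,x0,x1,y0,y1,th,z in(('seat',330,368,224,254,170,.01),('scale',430,495,240,310,185,.035),('tinlid',205,240,238,270,0,.108)):
    r=im[y0:y1,x0:x1]
    if th: m=(r.min(2)>th)
    else:
        h=cv2.cvtColor(r,cv2.COLOR_BGR2HSV); m=(abs(h[...,0].astype(int)-29)<6)&(h[...,1]>120)&(h[...,2]>150)
    n,l,s,ce=cv2.connectedComponentsWithStats(m.astype(np.uint8));i=1+np.argmax(s[1:,4])
    c=max(cv2.findContours((l==i).astype(np.uint8),0,1)[0],key=len);e=cv2.fitEllipse(cv2.convexHull(c))
    a=ray(d,(x0+e[0][0]-e[1][0]/2,y0+e[0][1]),z);b=ray(d,(x0+e[0][0]+e[1][0]/2,y0+e[0][1]),z)
    print(lab,s[i],e,ray(d,(x0+e[0][0],y0+e[0][1]),z).round(4),np.linalg.norm(a-b).round(4))
b=np.argwhere((im[...,2]<45)&(im[...,1]<45)&(im[...,0]<45));b=b[(b[:,0]>190)&(b[:,0]<235)&(abs(b[:,1]-355)<14)]
print([ray(d,p,.01)[:2].round(3) for p in((440,232),(428,290),(479,306),(492,243))])
"
```

```text
tin [0.5542 0.3764 0.108 ]
seat [0.6004 0.0207 0.01  ]
knob [0.5978 0.0218 0.2905]
cup [0.4199 0.3437 0.104 ]
green [0.4395 0.2041 0.1   ]
bottle [0.5828 0.2233 0.169 ]
red [0.7407 0.3775 0.1   ]
pc [0.7151 0.1137 0.01  ]
pc [ 0.7447 -0.0094  0.01  ]
pc [ 0.5514 -0.0549  0.01  ]
pc [0.5209 0.0679 0.01  ]
seat [  8   4  22  21 328] ((18.593505859375, 13.833155632019043), (21.434621810913086, 22.97561264038086), 82.99880981445312) [0.5997 0.0212 0.01  ] 0.0639Traceback (most recent call last):
  File "<string>", line 12, in <module>
    n,l,s,ce=cv2.connectedComponentsWithStats(m.astype(np.uint8));i=1+np.argmax(s[1:,4])
                                                                      ~~~~~~~~~^^^^^^^^^
    return _wrapfunc(a, 'argmax', axis=axis, out=out, **kwds)
    return bound(*args, **kwds)
ValueError: attempt to get argmax of an empty sequence
```

>>> send_rows:
  increments:
    - {"gripper": -1,"linear": [0.01,0.01,0.05],"delta_rot": [0,0,0]}
    - {"gripper": -1,"linear": [0.02,0.03,0.095],"delta_rot": [0,0,0]}
    - {"gripper": -1,"linear": [0.04,0.05,0.135],"delta_rot": [0,0,0]}
    - {"gripper": -1,"linear": [0.07,0.08,0.16],"delta_rot": [0,0,0]}
    - {"gripper": -1,"linear": [0.1,0.115,0.17],"delta_rot": [0,0,0]}
    - {"gripper": -1,"linear": [0.12,0.155,0.17],"delta_rot": [0,0,0]}
    - {"gripper": -1,"linear": [0.14,0.2,0.17],"delta_rot": [0,0,0]}
    - {"gripper": -1,"linear": [0.15,0.245,0.17],"delta_rot": [0,0,0]}

```text
clock: 0.9
position: [0.3776, -0.2818, 0.4007]
ee_rot: [-0.001, 0.98, 0.201, 0.0]
contact_force: [0.7, 0.1, -0.4]
width: 0.0854
gripper_force: 0.0
```

```bash
python3 -c "
from h import *
s=get_state();print(s['clock'],s['qpos'].round(4),s['position'].round(4),s['ee_rot'].round(4),s['contact_force'].round(2))
d=np.load('pics/top.npz');im=d['pixels'];r=im[240:310,425:500].min(2);print(r[35,::5])
for p in((459.5,274.5),(432,274),(487,274)):print(ray(d,p,.035).round(4))
cv2.imwrite('pics/sc.png',cv2.resize(im[205:315,420:520],None,fx=5,fy=5,interpolation=2))
"
```

```text
0.9 [-7.8960e-01  6.4800e-02  1.3636e+00  8.0000e-04  1.7139e+00  3.7600e-01] [ 0.3776 -0.2818  0.4007] [-5.000e-04  9.795e-01  2.012e-01  2.000e-04] [ 0.71  0.14 -0.38]
[126   0 161 163 155 152 149 150 152 150 148 150 126 113 118]
[ 0.4716 -0.2898  0.035 ]
[ 0.4767 -0.2108  0.035 ]
[ 0.4694 -0.369   0.035 ]
```

View pics/sc.png

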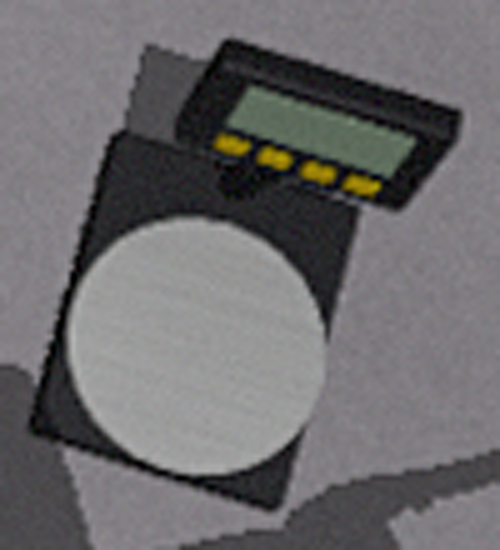

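>>> send_rows:
  increments:
    - {"gripper": -1,"linear": [0.01,0.04,0],"delta_rot": [0,-0.05,0]}
    - {"gripper": -1,"linear": [0.02,0.085,0],"delta_rot": [0,-0.15,0]}
    - {"gripper": -1,"linear": [0.03,0.13,0],"delta_rot": [0,-0.25,0]}
    - {"gripper": -1,"linear": [0.04,0.175,0],"delta_rot": [0,-0.35,0]}
    - {"gripper": -1,"linear": [0.05,0.22,0],"delta_rot": [0,-0.45,0]}
    - {"gripper": -1,"linear": [0.05,0.26,0],"delta_rot": [0,-0.5,0]}
    - {"gripper": -1,"linear": [0.05,0.28,0],"delta_rot": [0,-0.5,0]}

```text
clock: 1.6
position: [0.4235, -0.0006, 0.4003]
ee_rot: [0.049, 0.949, 0.195, 0.243]
contact_force: [0.5, -0.5, 0.1]
width: 0.0857
gripper_force: 0.0
```

```bash
cat > kin.py <<'E'
import numpy as np
from scipy.spatial.transform import Rotation as Ro
from scipy.optimize import least_squares
def fk(q,p):
    d1,L2,L3,L6,off,s4=p
    R1=Ro.from_euler('z',q[0]); 
    def d(R,v): return R.apply(v)
    R2=R1*Ro.from_euler('y',q[1]); x=np.array([0,0,d1])+R1.apply([0,off,0])+R2.apply([0,0,L2])
    R3=R2*Ro.from_euler('y',q[2]); R4=R3*Ro.from_euler('z',s4*q[3]); x=x+R3.apply([0,0,L3])
    R5=R4*Ro.from_euler('y',q[4]); R6=R5*Ro.from_euler('z',q[5]); x=x+R5.apply([0,0,L6])
    return x,R6
E
python3 -c "
from h import *; from kin import *
s=get_state();print(s['clock'],s['qpos'].round(4).tolist(),s['position'].round(4).tolist(),s['ee_rot'].round(4).tolist())
D=[([-1.28701,.276546,1.505965,0,1.3607,-.120986],[.22631,-.5281,.23053]),([-.7896,.0648,1.3636,.0008,1.7139,.376],[.3776,-.2818,.4007]),(s['qpos'],s['position'])]
for s4 in(1,-1):
    f=lambda p:np.concatenate([fk(q,[*p,s4])[0]-x for q,x in D])
    r=least_squares(f,[.2,.52,.44,.35,.07]);print(s4,r.x.round(4),np.abs(r.fun).max())
    R=fk(s['qpos'],[*r.x,s4])[1]; w,x,y,z=s['ee_rot']; print((R.inv()*Ro.from_quat([x,y,z,w])).as_rotvec())
"
```

```text
1.6 [-0.2881, -0.3002, 1.7711, 0.1493, 1.1925, 0.8551] [0.4235, -0.0006, 0.4003] [0.0489, 0.949, 0.1954, 0.2426]
1 [0.0992 0.5609 0.4299 0.3178 0.0716] 0.004587621606395902
[-6.16573867e-17  3.23701280e-16  1.57079633e+00]
-1 [0.0687 0.3368 0.4731 0.0596 0.0891] 0.035161533430753886
[0.02178767 0.31192382 1.66987091]
```

```bash
cat >> kin.py <<'E'
P0=[.0992,.5609,.4299,.3178,.0716,1]
LO=np.array([-2.89,-.75,.22,-1.18,.11,-2.7]);HI=np.array([2.89,2.08,2.7,4.32,2.71,2.7])
Z90=Ro.from_euler('z',np.pi/2)
def target(g,phi,beta,flip=1):   # grasp point, heading deg, below-horizontal deg -> TCP, R
    f,b=np.radians([phi,beta]); t=np.array([np.cos(f)*np.cos(b),np.sin(f)*np.cos(b),-np.sin(b)])
    y=flip*np.array([-np.sin(f),np.cos(f),0]); return np.array(g)+.019*t,Ro.from_matrix(np.c_[np.cross(y,t),y,t])
def ik(x,R,q0,p=P0):
    def f(q):
        a,A=fk(q,p); return np.r_[(a-x)*5,((A*Z90).inv()*R).as_rotvec()]
    r=least_squares(f,np.clip(q0,LO+.01,HI-.01),bounds=(LO,HI)); return r.x,np.abs(r.fun).max()
def frames(q,p=P0):
    d1,L2,L3,L6,off,_=p;R1=Ro.from_euler('z',q[0]);R2=R1*Ro.from_euler('y',q[1]);e=np.array([0,0,d1])+R1.apply([0,off,0])+R2.apply([0,0,L2]);return e,e+(R2*Ro.from_euler('y',q[2])).apply([0,0,L3])
E
python3 -c "
from kin import *
q=np.array([-0.2881, -0.3002, 1.7711, 0.1493, 1.1925, 0.8551])
T=[.554,.376,.066];S=[.599,.021,.075]; 
for n,g,phis in(('tin',T,(-100,-80,-60,-40)),('press',S,(-60,-40,-20,0,13,30)),('scale',[.472,-.289,.1],(-90,-60,-30,0))):
  for ph in phis:
    for be in(25,35,45):
     for fl in(1,-1):
      best=[]
      for q4 in(-.8,.3,1.5,3):
        for q6 in(-1.5,1.5):
          r,e=ik(*target(g,ph,be,fl),[q[0]+.5,.5,1.8,q4,.8,q6])
          if e<2e-3: best.append(tuple(r.round(2)))
      best=sorted(set(best))
      if best: print(n,ph,be,fl,[list(map(float,b)) for b in best[:2]],len(best), frames(best[0])[1].round(2))
"
```

```text
tin -100 25 1 [[0.74, 1.06, 0.96, -0.68, 2.06, 0.89]] 1 [0.6  0.64 0.19]
tin -100 25 -1 [[0.74, 1.06, 0.96, -0.68, 2.06, -2.25]] 1 [0.6  0.64 0.19]
tin -100 35 1 [[0.72, 0.97, 1.02, -0.58, 1.92, 0.92]] 1 [0.6  0.62 0.24]
tin -100 35 -1 [[0.72, 0.97, 1.02, -0.58, 1.92, -2.22]] 1 [0.6  0.62 0.24]
tin -100 45 1 [[0.69, 0.89, 1.1, -0.49, 1.78, 0.92]] 1 [0.59 0.58 0.28]
tin -100 45 -1 [[0.69, 0.89, 1.1, -0.49, 1.78, -2.22]] 1 [0.59 0.58 0.28]
tin -80 25 1 [[0.82, 0.95, 1.2, -0.84, 1.8, 0.81]] 1 [0.5  0.65 0.19]
tin -80 25 -1 [[0.82, 0.95, 1.2, -0.84, 1.8, -2.33]] 1 [0.5  0.65 0.19]
tin -80 35 1 [[0.79, 0.87, 1.24, -0.74, 1.68, 0.79]] 1 [0.51 0.62 0.24]
tin -80 35 -1 [[0.79, 0.87, 1.24, -0.74, 1.68, -2.35]] 1 [0.51 0.62 0.24]
tin -80 45 1 [[0.75, 0.8, 1.29, -0.63, 1.56, 0.76]] 1 [0.52 0.58 0.28]
tin -80 45 -1 [[0.75, 0.8, 1.29, -0.63, 1.56, -2.39]] 1 [0.52 0.58 0.28]
tin -60 25 1 [[0.87, 0.83, 1.46, -1.02, 1.52, 0.79]] 1 [0.42 0.61 0.19]
tin -60 25 -1 [[0.87, 0.83, 1.46, -1.02, 1.52, -2.35]] 1 [0.42 0.61 0.19]
tin -60 35 1 [[0.84, 0.77, 1.47, -0.91, 1.41, 0.71]] 1 [0.43 0.59 0.24]
tin -60 
[... 3123 characters left out ...]
.26 -0.16  0.27]
scale -30 35 -1 [[-0.8, 0.18, 2.48, 2.65, 0.5, -1.3]] 1 [ 0.26 -0.16  0.27]
scale -30 45 1 [[-0.78, 0.14, 2.36, 2.18, 0.22, 2.34]] 1 [ 0.29 -0.19  0.31]
scale -30 45 -1 [[-0.78, 0.14, 2.36, 2.18, 0.22, -0.8]] 1 [ 0.29 -0.19  0.31]
scale 0 25 1 [[-1.17, 0.34, 2.43, 1.78, 1.02, 1.97]] 1 [ 0.2  -0.29  0.23]
scale 0 25 -1 [[-1.17, 0.34, 2.43, 1.78, 1.02, -1.17]] 1 [ 0.2  -0.29  0.23]
scale 0 35 1 [[-1.1, 0.26, 2.35, 1.61, 0.82, 2.24]] 1 [ 0.23 -0.29  0.27]
scale 0 35 -1 [[-1.1, 0.26, 2.35, 1.61, 0.82, -0.9]] 1 [ 0.23 -0.29  0.27]
scale 0 45 1 [[-1.02, 0.21, 2.26, 1.33, 0.67, 2.59]] 1 [ 0.26 -0.29  0.31]
scale 0 45 -1 [[-1.02, 0.21, 2.26, 1.33, 0.67, -0.55]] 1 [ 0.26 -0.29  0.31]
```

```bash
cat > sim.py <<'E'
from kin import *
from scipy.spatial.transform import Slerp
def run(q,wps,p=P0,n=10):
    for g,ph,be in wps:
        x0,R0=fk(q,p);R0=R0*Z90;x1,R1=target(g,ph,be);sl=Slerp([0,1],Ro.concatenate([R0,R1]));mj=0;me=0
        for s in np.linspace(0,1,n+1)[1:]:
            qn,e=ik(x0+s*(x1-x0),sl(s),q,p);mj=max(mj,abs(qn-q).max());me=max(me,e);q=qn
        print(g,ph,be,q.round(2).tolist(),'jump',round(mj,2),'err',round(me,4),'rot',round(np.degrees((R1*R0.inv()).magnitude())))
    return q
E
python3 -c "
from sim import *
q=np.array([-0.2881, -0.3002, 1.7711, 0.1493, 1.1925, 0.8551])
q=run(q,[([.45,.2,.38],-30,60),([.47,.45,.3],-60,40),([.516,.442,.147],-60,40),([.554,.376,.077],-60,40)])
print('carry')
for ph in(20,30,40):
  run(q,[([.554,.376,.17],-60,40),([.5,.3,.32],-60,40),([.52,.15,.35],-15,40),([.5,-.1,.3],ph,40),([.48,-.05,.12],ph,40),([.599,.021,.083],ph,40),([.48,-.05,.12],ph,40),([.4,-.25,.2],0,40),([.472,-.289,.108],0,40)])
"
```

```text
[0.45, 0.2, 0.38] -30 60 [0.54, -0.02, 1.64, -0.47, 1.28, -0.43] jump 0.15 err 0.0 rot 131
[0.47, 0.45, 0.3] -60 40 [0.97, 0.59, 1.15, -0.79, 1.79, 0.43] jump 0.14 err 0.0 rot 36
[0.516, 0.442, 0.147] -60 40 [0.92, 0.71, 1.31, -0.79, 1.56, 0.59] jump 0.03 err 0.0 rot 0
[0.554, 0.376, 0.077] -60 40 [0.82, 0.72, 1.47, -0.84, 1.37, 0.66] jump 0.02 err 0.0 rot 0
carry
[0.554, 0.376, 0.17] -60 40 [0.82, 0.64, 1.39, -0.83, 1.49, 0.53] jump 0.01 err 0.0 rot 0
[0.5, 0.3, 0.32] -60 40 [0.8, 0.38, 1.44, -0.83, 1.61, 0.37] jump 0.03 err 0.0 rot 0
[0.52, 0.15, 0.35] -15 40 [0.41, -0.1, 1.94, -0.81, 0.73, -0.43] jump 0.15 err 0.0 rot 45
[0.5, -0.1, 0.3] 20 40 [-0.59, -0.15, 1.99, 0.66, 0.87, -2.7] jump 0.46 err 0.1602 rot 35
[0.48, -0.05, 0.12] 20 40 [-0.36, -0.03, 2.3, 0.67, 0.4, -2.7] jump 0.05 err 0.2786 rot 12
[0.599, 0.021, 0.083] 20 40 [-0.15, 0.22, 2.14, 0.79, 0.26, -2.7] jump 0.03 err 0.2525 rot 19
[0.48, -0.05, 0.12] 20 40 [-0.36, -0.03, 2.3, 0.67, 0.4, -2.7] jump 0.03 err 0.2786 rot 16
[0.4, -0.25, 0.2] 0 40 [-0.89, -0.14, 2.19, 0.61, 0.65, -2.7] jump 0.05 err 0.2466 rot 19
[0.472, -0.2
[... 1009 characters left out ...]
40 [0.8, 0.38, 1.44, -0.83, 1.61, 0.37] jump 0.03 err 0.0 rot 0
[0.52, 0.15, 0.35] -15 40 [0.41, -0.1, 1.94, -0.81, 0.73, -0.43] jump 0.15 err 0.0 rot 45
[0.5, -0.1, 0.3] 40 40 [-0.55, -0.05, 1.84, 0.54, 1.1, -2.7] jump 0.57 err 0.299 rot 55
[0.48, -0.05, 0.12] 40 40 [-0.35, 0.02, 2.18, 0.47, 0.6, -2.7] jump 0.06 err 0.4163 rot 24
[0.599, 0.021, 0.083] 40 40 [-0.18, 0.25, 2.02, 0.57, 0.5, -2.7] jump 0.02 err 0.3733 rot 29
[0.48, -0.05, 0.12] 40 40 [-0.35, 0.02, 2.18, 0.47, 0.6, -2.7] jump 0.02 err 0.4163 rot 25
[0.4, -0.25, 0.2] 0 40 [-0.89, -0.14, 2.19, 0.61, 0.65, -2.7] jump 0.06 err 0.2466 rot 33
[0.472, -0.289, 0.108] 0 40 [-0.78, 0.13, 2.14, 0.63, 0.45, -2.7] jump 0.03 err 0.3191 rot 18
```

```bash
cat > sim.py <<'E'
from kin import *
from scipy.spatial.transform import Slerp
def run(q,wps,p=P0,n=10,flip=1):
    for g,ph,be in wps:
        x0,R0=fk(q,p);R0=R0*Z90;x1,R1=target(g,ph,be,flip);sl=Slerp([0,1],Ro.concatenate([R0,R1]));mj=0;me=0
        for s in np.linspace(0,1,n+1)[1:]:
            qn,e=ik(x0+s*(x1-x0),sl(s),q,p);mj=max(mj,abs(qn-q).max());me=max(me,e);q=qn
        print(g,ph,be,q.round(2).tolist(),'jump',round(mj,2),'err',round(me,4),'rot',round(np.degrees((R1*R0.inv()).magnitude())))
    return q
E
python3 -c "
from sim import *
q0=np.array([-0.2881, -0.3002, 1.7711, 0.1493, 1.1925, 0.8551])
for fl in(1,-1):
 for ph in(25,40):
  print(fl,ph)
  q=run(q0,[([.5,.2,.35],(20 if fl>0 else 20),90),([.554,.376,.3],20,90),([.554,.376,.068],20,90),([.554,.376,.3],20,90),([.45,-.04,.2],20,90),([.45,-.04,.065],20,90),([.45,-.04,.2],20,90),([.4,-.08,.25],ph,60),([.35,-.1,.15],ph,40),([.45,-.04,.073],ph,40),([.45,-.04,.1],ph,40),([.599,.021,.083],ph,40),([.48,-.05,.1],ph,40),([.4,-.25,.2],0,40),([.472,-.289,.108],0,40)],flip=fl)
"
```

```text
1 25
[0.5, 0.2, 0.35] 20 90 [0.25, 0.19, 1.39, -0.0, 1.57, -1.67] jump 0.33 err 0.0 rot 177
[0.554, 0.376, 0.3] 20 90 [0.49, 0.43, 1.16, 0.0, 1.55, -1.43] jump 0.03 err 0.0 rot 0
[0.554, 0.376, 0.068] 20 90 [0.49, 0.55, 1.54, -0.0, 1.06, -1.43] jump 0.05 err 0.0 rot 0
[0.554, 0.376, 0.3] 20 90 [0.49, 0.43, 1.16, 0.0, 1.55, -1.43] jump 0.05 err 0.0 rot 0
[0.45, -0.04, 0.2] 20 90 [-0.25, 0.08, 1.87, -0.0, 1.19, -2.17] jump 0.11 err 0.0 rot 0
[0.45, -0.04, 0.065] 20 90 [-0.25, 0.22, 2.07, -0.0, 0.85, -2.17] jump 0.03 err 0.0 rot 0
[0.45, -0.04, 0.2] 20 90 [-0.25, 0.08, 1.87, -0.0, 1.19, -2.17] jump 0.03 err 0.0 rot 0
[0.4, -0.08, 0.25] 25 60 [-0.6, -0.21, 2.07, 0.4, 1.04, -2.7] jump 0.09 err 0.0885 rot 30
[0.35, -0.1, 0.15] 25 40 [-0.6, -0.3, 2.38, 0.48, 0.65, -2.7] jump 0.04 err 0.3563 rot 26
[0.45, -0.04, 0.073] 25 40 [-0.32, -0.0, 2.37, 0.61, 0.33, -2.7] jump 0.04 err 0.3579 rot 27
[0.45, -0.04, 0.1] 25 40 [-0.34, -0.05, 2.35, 0.62, 0.39, -2.7] jump 0.01 err 0.3277 rot 24
[0.599, 0.021, 0.083] 25 40 [-0.17, 0.23, 2.11, 0.73, 0.32, -2.7] jump 0.03 err 0.2812 rot 23
[0.48, -0.05, 0.1] 
[... 3554 characters left out ...]
08, 0.25] 40 60 [-0.77, -0.14, 2.05, 0.56, 1.22, -0.09] jump 0.12 err 0.0 rot 36
[0.35, -0.1, 0.15] 40 40 [-1.19, 0.01, 2.4, 0.87, 1.25, -0.83] jump 0.08 err 0.0 rot 20
[0.45, -0.04, 0.073] 40 40 [-0.82, 0.23, 2.43, 1.24, 0.94, -0.96] jump 0.04 err 0.0 rot 0
[0.45, -0.04, 0.1] 40 40 [-0.82, 0.16, 2.4, 1.18, 0.97, -0.85] jump 0.01 err 0.0 rot 0
[0.599, 0.021, 0.083] 40 40 [-0.45, 0.34, 2.19, 1.41, 0.79, -0.74] jump 0.05 err 0.0 rot 0
[0.48, -0.05, 0.1] 40 40 [-0.77, 0.21, 2.34, 1.2, 0.96, -0.82] jump 0.04 err 0.0 rot 0
[0.4, -0.25, 0.2] 0 40 [-1.21, -0.08, 2.32, 1.13, 0.91, -0.38] jump 0.05 err 0.0 rot 40
[0.472, -0.289, 0.108] 0 40 [-1.06, 0.21, 2.3, 1.46, 0.74, -0.7] jump 0.03 err 0.0 rot 0
```

>>> send_rows:
  increments:
    - {"gripper": -1,"linear": [0.014,0.042,0],"delta_rot": [0,0.1,0]}
    - {"gripper": -1,"linear": [0.03,0.086,0],"delta_rot": [0,0.2,0]}
    - {"gripper": -1,"linear": [0.045,0.13,0],"delta_rot": [0,0.3,0]}
    - {"gripper": -1,"linear": [0.061,0.176,0],"delta_rot": [0,0.4,0]}
    - {"gripper": -1,"linear": [0.077,0.222,0],"delta_rot": [0,0.5,0]}
    - {"gripper": -1,"linear": [0.093,0.268,-0.01],"delta_rot": [0,0.5,0]}
    - {"gripper": -1,"linear": [0.109,0.314,-0.02],"delta_rot": [0,0.5,0]}
    - {"gripper": -1,"linear": [0.122,0.352,-0.045],"delta_rot": [0,0.5,0]}

```text
clock: 2.4
position: [0.55, 0.3516, 0.3564]
ee_rot: [-0.0, 0.979, 0.202, 0.001]
contact_force: [0.3, -0.1, 0.3]
width: 0.0854
gripper_force: 0.0
```

>>> send_rows:
  increments:
    - {"gripper": -1,"linear": [0.006,0.015,-0.04],"delta_rot": [0,0,0]}
    - {"gripper": -1,"linear": [0.0085,0.0246,-0.08],"delta_rot": [0,0,0]}
    - {"gripper": -1,"linear": [0.0085,0.0246,-0.125],"delta_rot": [0,0,0]}
    - {"gripper": -1,"linear": [0.0085,0.0246,-0.165],"delta_rot": [0,0,0]}
    - {"gripper": -1,"linear": [0.0085,0.0246,-0.185],"delta_rot": [0,0,0]}
    - {"gripper": -1,"linear": [0.0085,0.0246,-0.185],"delta_rot": [0,0,0]}

```text
clock: 3.0
position: [0.5544, 0.3718, 0.1665]
ee_rot: [0.001, 0.98, 0.201, -0.005]
contact_force: [-0.6, -0.6, 0.2]
width: 0.0855
gripper_force: 0.0
```

```bash
python3 -c "
from h import *
s=get_state();print(s['clock'],s['qpos'].round(3),s['position'].round(4),s['ee_rot'].round(4),s['contact_force'].round(2))
d=grab('side','s2.png');e=grab('top','t2.png')
print(proj(d,[.554,.376,.108]),proj(e,[.554,.376,.108]))
a=cv2.resize(d['pixels'][130:300,150:350],(400,340));b=cv2.resize(e['pixels'][190:360,180:380],(400,340));cv2.imwrite('pics/m2.png',np.hstack([a,b]))
"
```

```text
3.0 [ 0.487  0.457  1.385 -0.     1.309  1.653] [0.5544 0.3718 0.1665] [ 0.0014  0.9796  0.2011 -0.0046] [-0.55 -0.57  0.21]
[[266.10730841 219.30138522]] [[223.63244497 252.346779  ]]
```

View pics/m2.png

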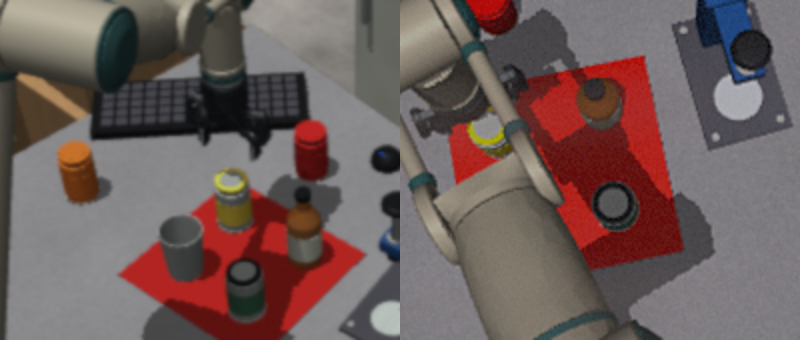

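The side panel shows the lid at pixel (266,220), which matches the projected position (266,219). The position is confirmed, so I'll descend and grip.

>>> send_rows:
  increments:
    - {"gripper": -1,"linear": [0,0,-0.03],"delta_rot": [0,0,0]}
    - {"gripper": -1,"linear": [0,0,-0.065],"delta_rot": [0,0,0]}
    - {"gripper": -1,"linear": [0,0,-0.095],"delta_rot": [0,0,0]}
    - {"gripper": -1,"linear": [0,0,-0.115],"delta_rot": [0,0,0]}
    - {"gripper": -1,"linear": [0,0,-0.12],"delta_rot": [0,0,0]}
    - {"gripper": -1,"linear": [0,0,-0.12],"delta_rot": [0,0,0]}

```text
clock: 3.7
position: [0.5579, 0.3735, 0.0525]
ee_rot: [-0.0, 0.98, 0.201, 0.001]
contact_force: [0.5, -0.4, 0.6]
width: 0.0855
gripper_force: 0.0
```

>>> send_rows:
  increments:
    - {"gripper": 0.8,"linear": [0,0,0],"delta_rot": [0,0,0]}
    - {"gripper": 0.8,"linear": [0,0,0],"delta_rot": [0,0,0]}
    - {"gripper": 0.8,"linear": [0,0,0],"delta_rot": [0,0,0]}
    - {"gripper": 0.8,"linear": [0,0,0],"delta_rot": [0,0,0]}
    - {"gripper": 0.8,"linear": [0,0,0],"delta_rot": [0,0,0]}
    - {"gripper": 0.8,"linear": [0,0,0],"delta_rot": [0,0,0]}
  newtons: 40

```text
clock: 4.3
position: [0.5582, 0.3752, 0.0543]
ee_rot: [-0.002, 0.98, 0.201, 0.003]
contact_force: [-1.2, 3.4, 7.0]
width: 0.0609
gripper_force: 43.8
```

>>> send_rows:
  increments:
    - {"gripper": 0.8,"linear": [0,0,0.01],"delta_rot": [0,0,0]}
    - {"gripper": 0.8,"linear": [0,0,0.035],"delta_rot": [0,0,0]}
    - {"gripper": 0.8,"linear": [0,0,0.075],"delta_rot": [0,0,0]}
    - {"gripper": 0.8,"linear": [0,0,0.12],"delta_rot": [0,0,0]}
    - {"gripper": 0.8,"linear": [0,0,0.16],"delta_rot": [0,0,0]}
    - {"gripper": 0.8,"linear": [-0.01,-0.02,0.195],"delta_rot": [0,0,0]}
    - {"gripper": 0.8,"linear": [-0.02,-0.06,0.21],"delta_rot": [0,0,0]}
    - {"gripper": 0.8,"linear": [-0.032,-0.105,0.21],"delta_rot": [0,0,0]}

```text
clock: 5.1
position: [0.5259, 0.2675, 0.2644]
ee_rot: [0.0, 0.979, 0.202, 0.003]
contact_force: [0.6, -1.3, -5.3]
width: 0.0615
gripper_force: 45.6
```

>>> send_rows:
  increments:
    - {"gripper": 0.8,"linear": [-0.012,-0.043,0],"delta_rot": [0,0,0]}
    - {"gripper": 0.8,"linear": [-0.024,-0.088,0],"delta_rot": [0,0,0]}
    - {"gripper": 0.8,"linear": [-0.036,-0.133,0],"delta_rot": [0,0,0]}
    - {"gripper": 0.8,"linear": [-0.048,-0.178,-0.01],"delta_rot": [0,0,0]}
    - {"gripper": 0.8,"linear": [-0.06,-0.223,-0.025],"delta_rot": [0,0,0]}
    - {"gripper": 0.8,"linear": [-0.07,-0.264,-0.045],"delta_rot": [0,0,0]}
    - {"gripper": 0.8,"linear": [-0.075,-0.295,-0.07],"delta_rot": [0,0,0]}
    - {"gripper": 0.8,"linear": [-0.076,-0.31,-0.1],"delta_rot": [0,0,0]}

```text
clock: 5.9
position: [0.4478, -0.0451, 0.1614]
ee_rot: [0.001, 0.98, 0.2, 0.0]
contact_force: [0.2, 0.7, -6.7]
width: 0.0611
gripper_force: 45.7
```

>>> send_rows:
  increments:
    - {"gripper": 0.8,"linear": [0,0,-0.03],"delta_rot": [0,0,0]}
    - {"gripper": 0.8,"linear": [0,0,-0.06],"delta_rot": [0,0,0]}
    - {"gripper": 0.8,"linear": [0,0,-0.08],"delta_rot": [0,0,0]}
    - {"gripper": 0.8,"linear": [0,0,-0.09],"delta_rot": [0,0,0]}
    - {"gripper": 0.8,"linear": [0,0,-0.095],"delta_rot": [0,0,0]}
    - {"gripper": 0.8,"linear": [0,0,-0.095],"delta_rot": [0,0,0]}

```text
clock: 6.5
position: [0.449, -0.0421, 0.0664]
ee_rot: [0.0, 0.98, 0.201, -0.0]
contact_force: [-0.0, -0.8, -5.3]
width: 0.0607
gripper_force: 45.5
```

```bash
python3 -c "
from h import *
s=get_state();print(s['clock'],s['qpos'].round(3),s['position'].round(4),s['ee_rot'].round(4),s['contact_force'].round(2),s['width'])"
```

```text
6.5 [-0.248  0.256  2.006 -0.     0.88   0.918] [ 0.449  -0.0421  0.0664] [ 1.000e-04  9.796e-01  2.011e-01 -1.000e-04] [-0.02 -0.83 -5.3 ] 0.06073948107896501
```

>>> send_rows:
  increments:
    - {"gripper": 0.8,"linear": [0,0,-0.006],"delta_rot": [0,0,0]}
    - {"gripper": 0.8,"linear": [0,0,-0.011],"delta_rot": [0,0,0]}
    - {"gripper": 0.8,"linear": [0,0,-0.014],"delta_rot": [0,0,0]}
    - {"gripper": 0.8,"linear": [0,0,-0.015],"delta_rot": [0,0,0]}
    - {"gripper": 0.8,"linear": [0,0,-0.015],"delta_rot": [0,0,0]}

```text
clock: 7.0
position: [0.4489, -0.0419, 0.0512]
ee_rot: [0.0, 0.98, 0.201, -0.0]
contact_force: [-0.8, -1.0, -5.0]
width: 0.0612
gripper_force: 45.5
```

>>> send_rows:
  increments:
    - {"gripper": 0.8,"linear": [0,0,-0.001],"delta_rot": [0,0,0]}
    - {"gripper": 0.8,"linear": [0,0,-0.002],"delta_rot": [0,0,0]}
    - {"gripper": 0.8,"linear": [0,0,-0.002],"delta_rot": [0,0,0]}

```text
clock: 7.3
position: [0.4491, -0.042, 0.0503]
ee_rot: [0.0, 0.98, 0.201, 0.0]
contact_force: [-3.0, 0.4, 3.9]
width: 0.0611
gripper_force: 46.5
```

>>> send_rows:
  increments:
    - {"gripper": -1,"linear": [0,0,0],"delta_rot": [0,0,0]}
    - {"gripper": -1,"linear": [0,0,0],"delta_rot": [0,0,0]}
    - {"gripper": -1,"linear": [0,0,0],"delta_rot": [0,0,0]}
    - {"gripper": -1,"linear": [0,0,0.02],"delta_rot": [0,0,0]}
    - {"gripper": -1,"linear": [0,0,0.05],"delta_rot": [0,0,0]}
    - {"gripper": -1,"linear": [0,0,0.09],"delta_rot": [0,0,0]}
    - {"gripper": -1,"linear": [0,0,0.13],"delta_rot": [0,0,0]}
    - {"gripper": -1,"linear": [0,0,0.16],"delta_rot": [0,0,0]}

```text
clock: 8.1
position: [0.4497, -0.0421, 0.2119]
ee_rot: [0.001, 0.98, 0.201, 0.001]
contact_force: [0.8, -0.1, -0.6]
width: 0.085
gripper_force: 0.0
```

```bash
cat > go.py <<'E'
import sys; from h import *; from kin import *
def go(g,ph,be,flip=-1):
    s=get_state(); w,x,y,z=s['ee_rot']; X,R=target(g,ph,be,flip)
    print('at',s['clock'],s['position'].round(4),'lin',(X-s['position']).round(4),'rot',(R*Ro.from_quat([x,y,z,w]).inv()).as_rotvec().round(3),'tcp',X.round(4),'q',s['qpos'].round(2),'F',s['contact_force'].round(1))
if __name__=='__main__': a=list(map(float,sys.argv[1:])); go(a[:3],*a[3:5])
E
python3 go.py .385 -.096 .143 40 40; python3 -c "
from h import *
for n in('top','side'):
    d=grab(n,n+'3.png');im=d['pixels'];h=cv2.cvtColor(im,cv2.COLOR_BGR2HSV);u,v=proj(d,[.449,-.042,.104])[0];print(n,u,v)
    x0,y0=int(u)-50,int(v)-50;cv2.imwrite('pics/%s3c.png'%n,cv2.resize(im[y0:y0+100,x0:x0+100],(400,400)))
a=cv2.imread('pics/top3c.png');b=cv2.imread('pics/side3c.png');cv2.imwrite('pics/m3.png',np.hstack([a,b]))"
```

```text
at 8.1 [ 0.4497 -0.0421  0.2119] lin [-0.0536 -0.0445 -0.0811] rot [ 0.459 -0.743  0.275] tcp [ 0.3961 -0.0866  0.1308] q [-0.25  0.1   1.78 -0.    1.26  0.92] F [ 0.8 -0.1 -0.6]
top 376.97721132703714 283.3491569301278
side 327.24314773725195 307.5952752467304
```

View pics/m3.png

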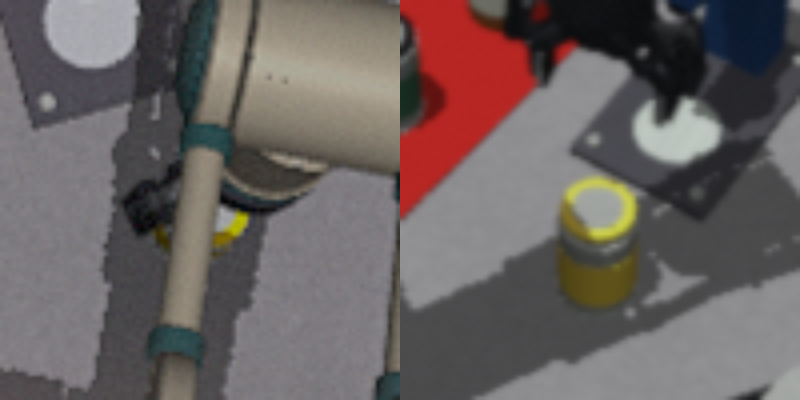

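The side view shows the tin upright on the bench, with its lid at crop (600,209). It is about 4 mm nearer the base than the TCP mark, near (0.445, -0.044). Now I'll tilt the gripper for the side grasp.

>>> send_rows:
  increments:
    - {"gripper": -1,"linear": [-0.015,-0.01,0.01],"delta_rot": [0.057,-0.093,0.034]}
    - {"gripper": -1,"linear": [-0.03,-0.025,0.01],"delta_rot": [0.115,-0.186,0.069]}
    - {"gripper": -1,"linear": [-0.045,-0.037,0],"delta_rot": [0.172,-0.279,0.103]}
    - {"gripper": -1,"linear": [-0.058,-0.047,-0.01],"delta_rot": [0.23,-0.372,0.138]}
    - {"gripper": -1,"linear": [-0.058,-0.047,-0.02],"delta_rot": [0.287,-0.465,0.172]}
    - {"gripper": -1,"linear": [-0.058,-0.047,-0.035],"delta_rot": [0.345,-0.558,0.207]}
    - {"gripper": -1,"linear": [-0.058,-0.047,-0.06],"delta_rot": [0.402,-0.651,0.241]}
    - {"gripper": -1,"linear": [-0.058,-0.047,-0.08],"delta_rot": [0.459,-0.743,0.275]}

```text
clock: 9.0
position: [0.3901, -0.0884, 0.1372]
ee_rot: [-0.136, 0.873, 0.305, 0.356]
contact_force: [0.2, -0.1, 0.3]
width: 0.0855
gripper_force: 0.0
```

>>> send_rows:
  increments:
    - {"gripper": -1,"linear": [0,0,0],"delta_rot": [0,0,0]}
    - {"gripper": -1,"linear": [0,0,0],"delta_rot": [0,0,0]}

```text
clock: 9.2
position: [0.3901, -0.0879, 0.1375]
ee_rot: [-0.139, 0.874, 0.303, 0.354]
contact_force: [0.1, -0.4, -0.3]
width: 0.0851
gripper_force: 0.0
```

```bash
python3 go.py .445 -.044 .073 40 40
```

```text
at 9.2 [ 0.3901 -0.0879  0.1375] lin [ 0.066   0.0532 -0.0767] rot [ 0.037 -0.089  0.018] tcp [ 0.4561 -0.0346  0.0608] q [-1.13  0.15  2.31  0.85  1.13 -0.79] F [ 0.1 -0.4 -0.3]
```

>>> send_rows:
  increments:
    - {"gripper": -1,"linear": [0,0,0],"delta_rot": [0.037,-0.089,0.018]}
    - {"gripper": -1,"linear": [0.013,0.0107,-0.0154],"delta_rot": [0.037,-0.089,0.018]}
    - {"gripper": -1,"linear": [0.0264,0.0213,-0.0307],"delta_rot": [0.037,-0.089,0.018]}
    - {"gripper": -1,"linear": [0.0396,0.0319,-0.046],"delta_rot": [0.037,-0.089,0.018]}
    - {"gripper": -1,"linear": [0.0528,0.0426,-0.0614],"delta_rot": [0.037,-0.089,0.018]}
    - {"gripper": -1,"linear": [0.062,0.05,-0.072],"delta_rot": [0.037,-0.089,0.018]}
    - {"gripper": -1,"linear": [0.066,0.053,-0.0767],"delta_rot": [0.037,-0.089,0.018]}
    - {"gripper": -1,"linear": [0.066,0.053,-0.0767],"delta_rot": [0.037,-0.089,0.018]}

```text
clock: 10.0
position: [0.4571, -0.0339, 0.062]
ee_rot: [-0.142, 0.85, 0.314, 0.398]
contact_force: [0.1, 0.5, -0.8]
width: 0.0858
gripper_force: 0.0
```

```bash
python3 go.py .445 -.044 .073 40 40; python3 -c "
from h import *
d=grab('side','s4.png');u,v=proj(d,[.445,-.044,.07])[0].astype(int);cv2.imwrite('pics/s4c.png',cv2.resize(d['pixels'][v-70:v+50,u-80:u+80],(640,480)))"
```

```text
at 10.0 [ 0.4571 -0.0339  0.062 ] lin [-0.001  -0.0007 -0.0012] rot [ 0.006  0.004 -0.005] tcp [ 0.4561 -0.0346  0.0608] q [-0.94  0.4   2.43  1.27  0.93 -1.2 ] F [ 0.1  0.5 -0.8]
```

View pics/s4c.png

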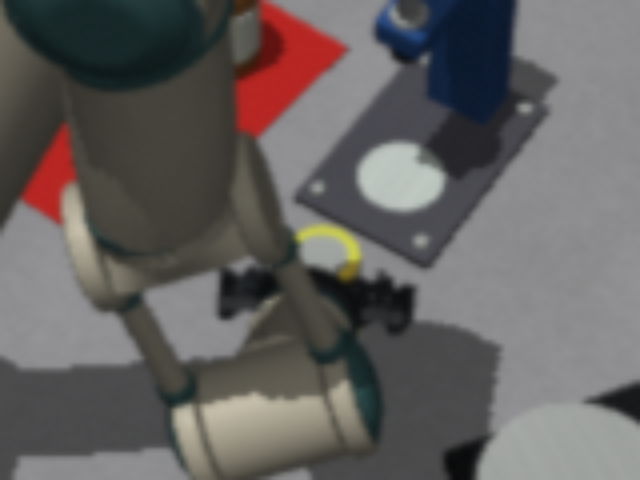

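The side view shows the fingers straddling the tin on both sides, with nothing else touched. I'll close the gripper and lift.

>>> send_rows:
  increments:
    - {"gripper": 0.8,"linear": [0,0,0],"delta_rot": [0,0,0]}
    - {"gripper": 0.8,"linear": [0,0,0],"delta_rot": [0,0,0]}
    - {"gripper": 0.8,"linear": [0,0,0],"delta_rot": [0,0,0]}
    - {"gripper": 0.8,"linear": [0,0,0],"delta_rot": [0,0,0]}
    - {"gripper": 0.8,"linear": [0,0,0],"delta_rot": [0,0,0]}
    - {"gripper": 0.8,"linear": [0,0,0],"delta_rot": [0,0,0]}
  newtons: 50

```text
clock: 10.65
position: [0.4566, -0.0352, 0.0622]
ee_rot: [-0.142, 0.851, 0.312, 0.399]
contact_force: [-2.6, -1.0, 6.6]
width: 0.0604
gripper_force: 53.2
```

>>> send_rows:
  increments:
    - {"gripper": 0.8,"linear": [0,0,0.005],"delta_rot": [0,0,0]}
    - {"gripper": 0.8,"linear": [0,0,0.012],"delta_rot": [0,0,0]}
    - {"gripper": 0.8,"linear": [0,0,0.018],"delta_rot": [0,0,0]}
    - {"gripper": 0.8,"linear": [0,0,0.018],"delta_rot": [0,0,0]}
    - {"gripper": 0.8,"linear": [0,0,0.018],"delta_rot": [0,0,0]}

```text
clock: 11.15
position: [0.4562, -0.0352, 0.079]
ee_rot: [-0.142, 0.851, 0.312, 0.397]
contact_force: [0.4, -0.8, -5.7]
width: 0.0608
gripper_force: 55.1
```

```bash
python3 go.py .599 .021 .089 40 40;python3 -c "
from h import *
d=grab('top','t5.png')"
```

```text
at 11.15 [ 0.4562 -0.0352  0.079 ] lin [ 0.1539  0.0656 -0.0022] rot [ 0.005  0.003 -0.002] tcp [0.6101 0.0304 0.0768] q [-0.94  0.35  2.41  1.22  0.95 -1.11] F [ 0.4 -0.8 -5.7]
```

>>> send_rows:
  increments:
    - {"gripper": 0.8,"linear": [0.015,0.006,0],"delta_rot": [0,0,0]}
    - {"gripper": 0.8,"linear": [0.04,0.017,0],"delta_rot": [0,0,0]}
    - {"gripper": 0.8,"linear": [0.065,0.028,0],"delta_rot": [0,0,0]}
    - {"gripper": 0.8,"linear": [0.09,0.038,0],"delta_rot": [0,0,0]}
    - {"gripper": 0.8,"linear": [0.115,0.049,0],"delta_rot": [0,0,0]}
    - {"gripper": 0.8,"linear": [0.135,0.058,0],"delta_rot": [0,0,0]}
    - {"gripper": 0.8,"linear": [0.148,0.063,0],"delta_rot": [0,0,0]}
    - {"gripper": 0.8,"linear": [0.154,0.066,0],"delta_rot": [0,0,0]}

```text
clock: 12.0
position: [0.6108, 0.0318, 0.0785]
ee_rot: [-0.143, 0.851, 0.312, 0.397]
contact_force: [-0.4, -0.8, -5.0]
width: 0.0607
gripper_force: 55.2
```

>>> send_rows:
  increments:
    - {"gripper": 0.8,"linear": [0,0,0],"delta_rot": [0,0,0]}
    - {"gripper": 0.8,"linear": [0,0,-0.002],"delta_rot": [0,0,0]}
    - {"gripper": 0.8,"linear": [0,0,-0.002],"delta_rot": [0,0,0]}

```text
clock: 12.3
position: [0.6094, 0.0308, 0.0765]
ee_rot: [-0.143, 0.851, 0.311, 0.397]
contact_force: [0.4, 1.0, -5.9]
width: 0.0605
gripper_force: 55.2
```

```bash
python3 go.py .599 .021 .083 40 40; python3 -c "
from h import *
d=grab('side','s6.png');e=grab('top','t6.png')
for f in(d,e):print(proj(f,[[.599,.021,.01],[.599,.021,.118],[.599,.021,.1665]]).round(1).tolist())
a=cv2.resize(d['pixels'][200:300,300:400],(400,400),interpolation=2);b=cv2.resize(e['pixels'][180:280,300:400],(400,400),interpolation=2);cv2.imwrite('pics/m6.png',np.hstack([a,b]))"
```

```text
at 12.3 [0.6094 0.0308 0.0765] lin [ 0.0007 -0.0004 -0.0058] rot [ 0.004  0.002 -0.001] tcp [0.6101 0.0304 0.0708] q [-0.52  0.43  2.2   1.46  0.81 -0.89] F [ 0.4  1.  -5.9]
[[346.8, 288.6], [347.8, 267.5], [348.2, 257.4]]
[[348.7, 238.0], [351.0, 229.9], [352.2, 225.8]]
```

View pics/m6.png

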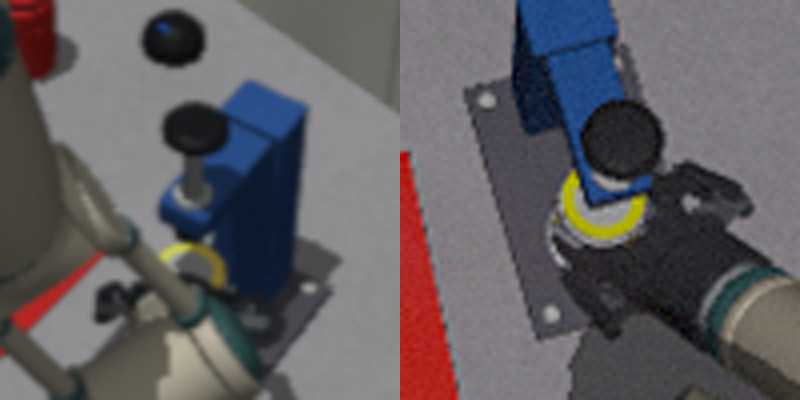

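In both views the lid ring sits under the nose: side crop (193,271) against (191,270) expected, top crop (204,199) against (204,200). The tin is centred, so I'll set it down.

>>> send_rows:
  increments:
    - {"gripper": 0.8,"linear": [0,0,-0.002],"delta_rot": [0,0,0]}
    - {"gripper": 0.8,"linear": [0,0,-0.0035],"delta_rot": [0,0,0]}
    - {"gripper": 0.8,"linear": [0,0,-0.0045],"delta_rot": [0,0,0]}
    - {"gripper": 0.8,"linear": [0,0,-0.005],"delta_rot": [0,0,0]}
    - {"gripper": 0.8,"linear": [0,0,-0.005],"delta_rot": [0,0,0]}

```text
clock: 12.9
position: [0.6105, 0.0312, 0.0723]
ee_rot: [-0.143, 0.851, 0.312, 0.398]
contact_force: [-0.3, 0.9, -4.2]
width: 0.0607
gripper_force: 55.6
```

>>> send_rows:
  increments:
    - {"gripper": 0.8,"linear": [0,0,-0.001],"delta_rot": [0,0,0]}
    - {"gripper": 0.8,"linear": [0,0,-0.002],"delta_rot": [0,0,0]}
    - {"gripper": 0.8,"linear": [0,0,-0.002],"delta_rot": [0,0,0]}

```text
clock: 13.2
position: [0.6112, 0.0317, 0.0723]
ee_rot: [-0.143, 0.85, 0.312, 0.4]
contact_force: [-4.4, -1.1, 5.5]
width: 0.0606
gripper_force: 56.1
```

>>> send_rows:
  increments:
    - {"gripper": -1,"linear": [0,0,0],"delta_rot": [0,0,0]}
    - {"gripper": -1,"linear": [0,0,0],"delta_rot": [0,0,0]}
    - {"gripper": -1,"linear": [0,0,0],"delta_rot": [0,0,0]}
    - {"gripper": -1,"linear": [-0.006,-0.005,0.006],"delta_rot": [0,0,0]}
    - {"gripper": -1,"linear": [-0.02,-0.017,0.02],"delta_rot": [0,0,0]}
    - {"gripper": -1,"linear": [-0.04,-0.034,0.04],"delta_rot": [0,0,0]}
    - {"gripper": -1,"linear": [-0.062,-0.052,0.062],"delta_rot": [0,0,0]}
    - {"gripper": -1,"linear": [-0.085,-0.07,0.085],"delta_rot": [0,0,0]}

```text
clock: 14.0
position: [0.5241, -0.0393, 0.156]
ee_rot: [-0.143, 0.851, 0.312, 0.397]
contact_force: [1.6, -1.1, -0.1]
width: 0.0849
gripper_force: 0.0
```

>>> send_rows:
  increments:
    - {"gripper": -1,"linear": [-0.02,-0.02,0.03],"delta_rot": [0,0,0]}
    - {"gripper": -1,"linear": [-0.04,-0.04,0.065],"delta_rot": [0,0,0]}
    - {"gripper": 1,"linear": [-0.05,-0.05,0.1],"delta_rot": [0,0,0]}
    - {"gripper": 1,"linear": [-0.05,-0.05,0.14],"delta_rot": [0,0,0]}
    - {"gripper": 1,"linear": [-0.05,-0.05,0.18],"delta_rot": [0,0,0]}
    - {"gripper": 1,"linear": [-0.05,-0.05,0.2],"delta_rot": [0,0,0]}

```text
clock: 14.6
position: [0.4752, -0.0894, 0.3588]
ee_rot: [-0.14, 0.851, 0.313, 0.399]
contact_force: [1.3, -0.7, -1.3]
width: 0.0281
gripper_force: 0.0
```

```bash
python3 go.py .598 .0215 .359 40 90; python3 -c "
from h import *
d=grab('top','t7.png')
h=cv2.cvtColor(d['pixels'],cv2.COLOR_BGR2HSV).astype(int)[180:280,300:400]
m=(abs(h[...,0]-29)<6)&(h[...,1]>120)&(h[...,2]>150);n,l,s,c=cv2.connectedComponentsWithStats(m.astype(np.uint8));print(s[1:],proj(d,[.599,.021,.114])-[300,180])
cv2.imwrite('pics/t7c.png',cv2.resize(d['pixels'][180:280,300:400],(400,400),interpolation=2))
from sim import *
q=get_state()['qpos'];run(q,[([.598,.0215,.36],40,90),([.598,.0215,.28],40,90),([.598,.0215,.36],40,90),([.45,-.1,.27],40,40),([.53,-.04,.143],40,40)],flip=-1)
"
```

```text
at 14.6 [ 0.4752 -0.0894  0.3588] lin [ 0.1228  0.1109 -0.0188] rot [-0.554  0.674 -0.006] tcp [0.598  0.0215 0.34  ] q [-0.99 -0.04  1.88  0.87  1.47 -0.29] F [ 1.3 -0.7 -1.3]
[[40 43 21 17 96]] [[50.90203369 50.19608805]]
[0.598, 0.0215, 0.36] 40 90 [-0.08, 0.3, 1.22, -0.0, 1.63, 0.79] jump 0.13 err 0.0 rot 50
[0.598, 0.0215, 0.28] 40 90 [-0.08, 0.3, 1.4, -0.0, 1.44, 0.79] jump 0.02 err 0.0 rot 0
[0.598, 0.0215, 0.36] 40 90 [-0.08, 0.3, 1.22, 0.0, 1.63, 0.79] jump 0.02 err 0.0 rot 0
[0.45, -0.1, 0.27] 40 40 [-0.93, -0.03, 2.08, 0.91, 1.31, -0.41] jump 0.15 err 0.0 rot 50
[0.53, -0.04, 0.143] 40 40 [-0.67, 0.18, 2.21, 1.17, 0.95, -0.62] jump 0.04 err 0.0 rot 0
```

View pics/t7c.png

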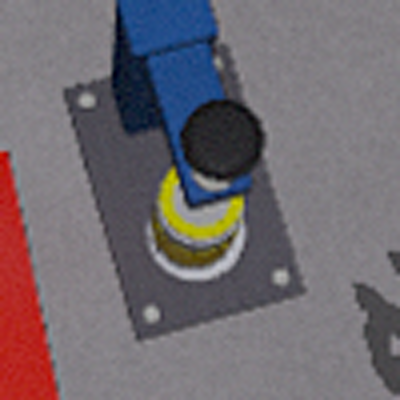

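The tin stands upright on the seat disc, with the lid ring at crop x 162–246, centred under the nose to within about 1 mm. Next I'll bring the closed fingers over the knob.

>>> send_rows:
  increments:
    - {"gripper": 1,"linear": [0.01,0.01,0.01],"delta_rot": [-0.08,0.097,0]}
    - {"gripper": 1,"linear": [0.025,0.023,0.02],"delta_rot": [-0.16,0.195,-0.001]}
    - {"gripper": 1,"linear": [0.04,0.037,0.02],"delta_rot": [-0.24,0.292,-0.002]}
    - {"gripper": 1,"linear": [0.06,0.055,0.02],"delta_rot": [-0.32,0.39,-0.003]}
    - {"gripper": 1,"linear": [0.08,0.073,0.02],"delta_rot": [-0.4,0.487,-0.004]}
    - {"gripper": 1,"linear": [0.1,0.09,0.01],"delta_rot": [-0.48,0.585,-0.005]}
    - {"gripper": 1,"linear": [0.115,0.103,0],"delta_rot": [-0.554,0.674,-0.006]}
    - {"gripper": 1,"linear": [0.1228,0.1109,-0.015],"delta_rot": [-0.554,0.674,-0.006]}

```text
clock: 15.45
position: [0.6012, 0.0252, 0.3378]
ee_rot: [-0.002, 0.939, 0.343, -0.002]
contact_force: [-1.5, -1.0, -1.4]
width: -0.0003
gripper_force: 0.0
```

>>> send_rows:
  increments:
    - {"gripper": 1,"linear": [0,0,0],"delta_rot": [0,0,0]}
    - {"gripper": 1,"linear": [0,0,0],"delta_rot": [0,0,0]}

```text
clock: 15.65
position: [0.5968, 0.0211, 0.3395]
ee_rot: [-0.002, 0.94, 0.34, -0.002]
contact_force: [0.0, 0.6, 0.6]
width: -0.0003
gripper_force: 0.0
```

```bash
python3 go.py .598 .0215 .310 40 90
```

```text
at 15.65 [0.5968 0.0211 0.3395] lin [ 0.0012  0.0004 -0.0485] rot [-0.003 -0.005  0.004] tcp [0.598  0.0215 0.291 ] q [-0.08  0.28  1.24  0.    1.63  0.79] F [0.  0.6 0.6]
```

>>> send_rows:
  increments:
    - {"gripper": 1,"linear": [0.001,0,-0.02],"delta_rot": [0,0,0]}
    - {"gripper": 1,"linear": [0.001,0,-0.036],"delta_rot": [0,0,0]}
    - {"gripper": 1,"linear": [0.001,0,-0.045],"delta_rot": [0,0,0]}
    - {"gripper": 1,"linear": [0.001,0,-0.055],"delta_rot": [0,0,0]}
    - {"gripper": 1,"linear": [0.001,0,-0.065],"delta_rot": [0,0,0]}
    - {"gripper": 1,"linear": [0.001,0,-0.075],"delta_rot": [0,0,0]}
    - {"gripper": 1,"linear": [0.001,0,-0.085],"delta_rot": [0,0,0]}
    - {"gripper": 1,"linear": [0.001,0,-0.09],"delta_rot": [0,0,0]}

```text
clock: 16.45
position: [0.5989, 0.0208, 0.2502]
ee_rot: [-0.001, 0.94, 0.34, -0.001]
contact_force: [-2.5, -2.5, 7.3]
width: -0.0001
gripper_force: 3.6
```

>>> send_rows:
  increments:
    - {"gripper": 1,"linear": [0,0,-0.005],"delta_rot": [0,0,0]}
    - {"gripper": 1,"linear": [0,0,-0.01],"delta_rot": [0,0,0]}
    - {"gripper": 1,"linear": [0,0,-0.015],"delta_rot": [0,0,0]}
    - {"gripper": 1,"linear": [0,0,-0.018],"delta_rot": [0,0,0]}
    - {"gripper": 1,"linear": [0,0,-0.018],"delta_rot": [0,0,0]}

```text
clock: 16.95
position: [0.5989, 0.0208, 0.234]
ee_rot: [-0.0, 0.94, 0.34, -0.0]
contact_force: [-4.2, -3.5, 10.6]
width: 0.0002
gripper_force: 5.2
```

>>> send_rows:
  increments:
    - {"gripper": 1,"linear": [0,0,-0.002],"delta_rot": [0,0,0]}
    - {"gripper": 1,"linear": [0,0,-0.004],"delta_rot": [0,0,0]}
    - {"gripper": 1,"linear": [0,0,-0.005],"delta_rot": [0,0,0]}
    - {"gripper": 1,"linear": [0,0,-0.005],"delta_rot": [0,0,0]}

```text
clock: 17.35
position: [0.5989, 0.0208, 0.2305]
ee_rot: [0.0, 0.94, 0.34, 0.0]
contact_force: [-6.1, -3.4, 17.2]
width: 0.0001
gripper_force: 8.2
```

>>> send_rows:
  increments:
    - {"gripper": 1,"linear": [0,0,-0.001],"delta_rot": [0,0,0]}
    - {"gripper": 1,"linear": [0,0,-0.002],"delta_rot": [0,0,0]}
    - {"gripper": 1,"linear": [0,0,-0.003],"delta_rot": [0,0,0]}
    - {"gripper": 1,"linear": [0,0,-0.003],"delta_rot": [0,0,0]}

```text
clock: 17.75
position: [0.599, 0.0207, 0.2304]
ee_rot: [0.001, 0.94, 0.34, 0.001]
contact_force: [-9.5, -3.5, 28.3]
width: -0.0003
gripper_force: 13.9
```

The ram is on its stop: TCP z is 0.2304 and the force is rising with no further travel. I'll release the knob and look.

>>> send_rows:
  increments:
    - {"gripper": 1,"linear": [0,0,0.01],"delta_rot": [0,0,0]}
    - {"gripper": 1,"linear": [0,0,0.025],"delta_rot": [0,0,0]}
    - {"gripper": 1,"linear": [0,0,0.04],"delta_rot": [0,0,0]}
    - {"gripper": 1,"linear": [0,0,0.055],"delta_rot": [0,0,0]}
    - {"gripper": 1,"linear": [0,0,0.07],"delta_rot": [0,0,0]}
    - {"gripper": 1,"linear": [0,0,0.09],"delta_rot": [0,0,0]}
    - {"gripper": 1,"linear": [0,0,0.115],"delta_rot": [0,0,0]}
    - {"gripper": 1,"linear": [0,0,0.125],"delta_rot": [0,0,0]}

```text
clock: 18.55
position: [0.6005, 0.0224, 0.3511]
ee_rot: [-0.001, 0.94, 0.341, 0.002]
contact_force: [0.8, 0.2, -0.3]
width: -0.0002
gripper_force: 0.0
```

```bash
python3 go.py .464 -.08 .371 40 40
```

```text
at 18.55 [0.6005 0.0224 0.3511] lin [-0.1253 -0.093   0.0077] rot [ 0.557 -0.667  0.002] tcp [ 0.4751 -0.0706  0.3588] q [-0.08  0.28  1.22  0.    1.65  0.8 ] F [ 0.8  0.2 -0.3]
```

>>> send_rows:
  increments:
    - {"gripper": 1,"linear": [-0.015,-0.012,0.005],"delta_rot": [0.08,-0.095,0]}
    - {"gripper": 1,"linear": [-0.03,-0.023,0.008],"delta_rot": [0.16,-0.191,0]}
    - {"gripper": 1,"linear": [-0.05,-0.037,0.008],"delta_rot": [0.24,-0.286,0.001]}
    - {"gripper": 1,"linear": [-0.07,-0.052,0.008],"delta_rot": [0.318,-0.381,0.001]}
    - {"gripper": -1,"linear": [-0.09,-0.067,0.008],"delta_rot": [0.398,-0.476,0.001]}
    - {"gripper": -1,"linear": [-0.105,-0.078,0.008],"delta_rot": [0.477,-0.572,0.002]}
    - {"gripper": -1,"linear": [-0.12,-0.09,0.008],"delta_rot": [0.557,-0.667,0.002]}
    - {"gripper": -1,"linear": [-0.125,-0.093,0.008],"delta_rot": [0.557,-0.667,0.002]}

```text
clock: 19.35
position: [0.4717, -0.0738, 0.3536]
ee_rot: [-0.146, 0.854, 0.305, 0.395]
contact_force: [0.4, 0.5, -1.0]
width: 0.0582
gripper_force: 0.0
```

>>> send_rows:
  increments:
    - {"gripper": -1,"linear": [0,-0.01,-0.04],"delta_rot": [0,0,0]}
    - {"gripper": -1,"linear": [0,-0.02,-0.085],"delta_rot": [0,0,0]}
    - {"gripper": -1,"linear": [0,-0.02,-0.125],"delta_rot": [0,0,0]}
    - {"gripper": -1,"linear": [0.01,-0.01,-0.15],"delta_rot": [0,0,0]}
    - {"gripper": -1,"linear": [0.02,0,-0.17],"delta_rot": [0,0,0]}
    - {"gripper": -1,"linear": [0.02,0,-0.17],"delta_rot": [0,0,0]}

```text
clock: 19.95
position: [0.494, -0.0685, 0.1849]
ee_rot: [-0.148, 0.853, 0.311, 0.393]
contact_force: [-0.7, -0.3, 1.4]
width: 0.0854
gripper_force: 0.0
```

```bash
python3 go.py .598 .021 .083 40 40; python3 -c "
from h import *
d=grab('top','t8.png');e=grab('side','s8.png')
h=cv2.cvtColor(d['pixels'],cv2.COLOR_BGR2HSV).astype(int)[180:280,300:400]
m=(abs(h[...,0]-29)<6)&(h[...,1]>120)&(h[...,2]>150);n,l,s,c=cv2.connectedComponentsWithStats(m.astype(np.uint8));print(s[1:],proj(d,[.599,.021,.106])-[300,180])
cv2.imwrite('pics/t8c.png',np.hstack([cv2.resize(x,(400,400),interpolation=2) for x in(d['pixels'][180:280,300:400],e['pixels'][200:300,300:400])]))"
```

```text
at 19.95 [ 0.494  -0.0685  0.1849] lin [ 0.1152  0.0989 -0.1141] rot [-0.003 -0.009 -0.004] tcp [0.6091 0.0304 0.0708] q [-0.91  0.18  2.16  1.    1.13 -0.64] F [-0.7 -0.3  1.4]
[[40 43 21 17 97]] [[50.71982019 50.84050514]]
```

View pics/t8c.png

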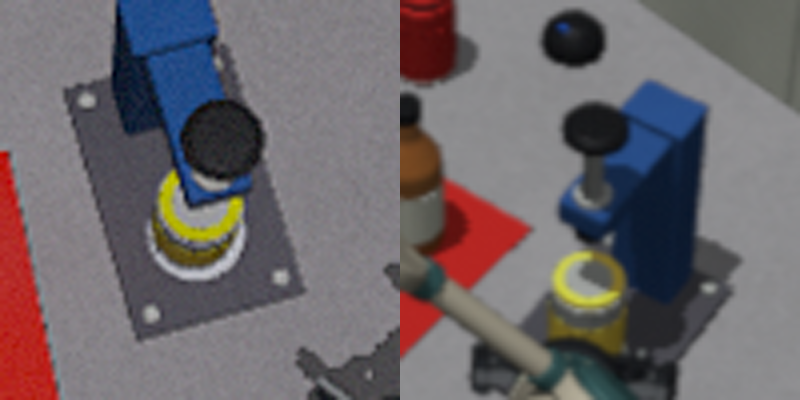

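The knob is up again and the tin is in place. In the side view the lid centre is at crop (190,279), where z = 0.106 projects, so the lid is home. Now I'll regrasp.

>>> send_rows:
  increments:
    - {"gripper": -1,"linear": [0.015,0.012,-0.012],"delta_rot": [0,0,0]}
    - {"gripper": -1,"linear": [0.035,0.03,-0.032],"delta_rot": [0,0,0]}
    - {"gripper": -1,"linear": [0.055,0.048,-0.052],"delta_rot": [0,0,0]}
    - {"gripper": -1,"linear": [0.075,0.065,-0.072],"delta_rot": [0,0,0]}
    - {"gripper": -1,"linear": [0.093,0.08,-0.09],"delta_rot": [0,0,0]}
    - {"gripper": -1,"linear": [0.107,0.092,-0.104],"delta_rot": [0,0,0]}
    - {"gripper": -1,"linear": [0.116,0.099,-0.113],"delta_rot": [0,0,0]}
    - {"gripper": -1,"linear": [0.116,0.099,-0.113],"delta_rot": [0,0,0]}

```text
clock: 20.85
position: [0.6118, 0.0284, 0.0747]
ee_rot: [-0.145, 0.852, 0.311, 0.396]
contact_force: [-0.6, -0.5, -0.3]
width: 0.0856
gripper_force: 0.0
```

>>> send_rows:
  increments:
    - {"gripper": 0.8,"linear": [0,0,0],"delta_rot": [0,0,0]}
    - {"gripper": 0.8,"linear": [0,0,0],"delta_rot": [0,0,0]}
    - {"gripper": 0.8,"linear": [0,0,0],"delta_rot": [0,0,0]}
    - {"gripper": 0.8,"linear": [0,0,0],"delta_rot": [0,0,0]}
    - {"gripper": 0.8,"linear": [0,0,0],"delta_rot": [0,0,0]}
    - {"gripper": 0.8,"linear": [0,0,0],"delta_rot": [0,0,0]}
  newtons: 50

```text
clock: 21.45
position: [0.6102, 0.0281, 0.076]
ee_rot: [-0.145, 0.852, 0.31, 0.396]
contact_force: [-3.5, 0.6, 5.7]
width: 0.0603
gripper_force: 53.2
```

>>> send_rows:
  increments:
    - {"gripper": 0.8,"linear": [0,0,0.004],"delta_rot": [0,0,0]}
    - {"gripper": 0.8,"linear": [0,0,0.009],"delta_rot": [0,0,0]}
    - {"gripper": 0.8,"linear": [0,0,0.009],"delta_rot": [0,0,0]}

```text
clock: 21.75
position: [0.6102, 0.0272, 0.0835]
ee_rot: [-0.144, 0.853, 0.31, 0.395]
contact_force: [0.1, -0.7, -4.6]
width: 0.0604
gripper_force: 54.7
```

>>> send_rows:
  increments:
    - {"gripper": 0.8,"linear": [-0.015,-0.007,0],"delta_rot": [0,0,0]}
    - {"gripper": 0.8,"linear": [-0.04,-0.018,0],"delta_rot": [0,0,0]}
    - {"gripper": 0.8,"linear": [-0.065,-0.03,0],"delta_rot": [0,0,0]}
    - {"gripper": 0.8,"linear": [-0.09,-0.042,0],"delta_rot": [0,0,0]}
    - {"gripper": 0.8,"linear": [-0.115,-0.054,0.005],"delta_rot": [0,0,0]}
    - {"gripper": 0.8,"linear": [-0.14,-0.065,0.03],"delta_rot": [0,0,0]}
    - {"gripper": 0.8,"linear": [-0.155,-0.075,0.06],"delta_rot": [0,0,0]}
    - {"gripper": 0.8,"linear": [-0.165,-0.085,0.09],"delta_rot": [0,0,0]}

```text
clock: 22.55
position: [0.4436, -0.0574, 0.1734]
ee_rot: [-0.145, 0.853, 0.31, 0.394]
contact_force: [0.8, -0.9, -4.8]
width: 0.0603
gripper_force: 57.0
```

```bash
python3 go.py .472 -.289 .16 0 40
```

```text
at 22.55 [ 0.4436 -0.0574  0.1734] lin [ 0.043  -0.2316 -0.0256] rot [-0.002 -0.007 -0.698] tcp [ 0.4866 -0.289   0.1478] q [-1.01  0.13  2.27  0.97  1.15 -0.75] F [ 0.8 -0.9 -4.8]
```

>>> send_rows:
  increments:
    - {"gripper": 0.8,"linear": [0,-0.02,0],"delta_rot": [0,0,-0.08]}
    - {"gripper": 0.8,"linear": [0.005,-0.05,0],"delta_rot": [0,0,-0.18]}
    - {"gripper": 0.8,"linear": [0.01,-0.085,0],"delta_rot": [0,0,-0.28]}
    - {"gripper": 0.8,"linear": [0.017,-0.12,0],"delta_rot": [0,0,-0.39]}
    - {"gripper": 0.8,"linear": [0.024,-0.155,0],"delta_rot": [0,0,-0.49]}
    - {"gripper": 0.8,"linear": [0.031,-0.188,0],"delta_rot": [0,0,-0.59]}
    - {"gripper": 0.8,"linear": [0.038,-0.215,-0.005],"delta_rot": [0,0,-0.67]}
    - {"gripper": 0.8,"linear": [0.042,-0.2316,-0.015],"delta_rot": [0,0,-0.698]}

```text
clock: 23.35
position: [0.4872, -0.29, 0.1585]
ee_rot: [0.0, 0.907, -0.001, 0.421]
contact_force: [0.8, 0.5, -5.2]
width: 0.0606
gripper_force: 56.8
```

>>> send_rows:
  increments:
    - {"gripper": 0.8,"linear": [0,0,-0.015],"delta_rot": [0,0,0]}
    - {"gripper": 0.8,"linear": [0,0,-0.028],"delta_rot": [0,0,0]}
    - {"gripper": 0.8,"linear": [0,0,-0.036],"delta_rot": [0,0,0]}
    - {"gripper": 0.8,"linear": [0,0,-0.04],"delta_rot": [0,0,0]}
    - {"gripper": 0.8,"linear": [0,0,-0.04],"delta_rot": [0,0,0]}

```text
clock: 23.85
position: [0.4869, -0.2884, 0.1174]
ee_rot: [-0.002, 0.907, -0.0, 0.42]
contact_force: [-0.2, -0.8, -4.7]
width: 0.0607
gripper_force: 56.8
```

```bash
python3 go.py .472 -.289 .113 0 40; python3 -c "
from h import *
e=grab('top','t9.png');d=grab('side','s9.png');print(proj(e,[[.472,-.289,.15]]),proj(d,[[.472,-.289,.15]]))
u,v=proj(d,[[.472,-.289,.1]])[0].astype(int)
cv2.imwrite('pics/m9.png',np.hstack([cv2.resize(x,(400,400),interpolation=2) for x in(e['pixels'][205:325,400:520],d['pixels'][v-60:v+60,u-60:u+60])]));print(u-60,v-60)"
```

```text
at 23.85 [ 0.4869 -0.2884  0.1174] lin [-0.0003 -0.0006 -0.0166] rot [-0.004 -0.005 -0.001] tcp [ 0.4866 -0.289   0.1008] q [-1.14  0.28  2.29  1.46  0.77 -0.8 ] F [-0.2 -0.8 -4.7]
[[471.08729646 268.34871678]] [[394.08310256 344.95834094]]
332 294
```

View pics/m9.png

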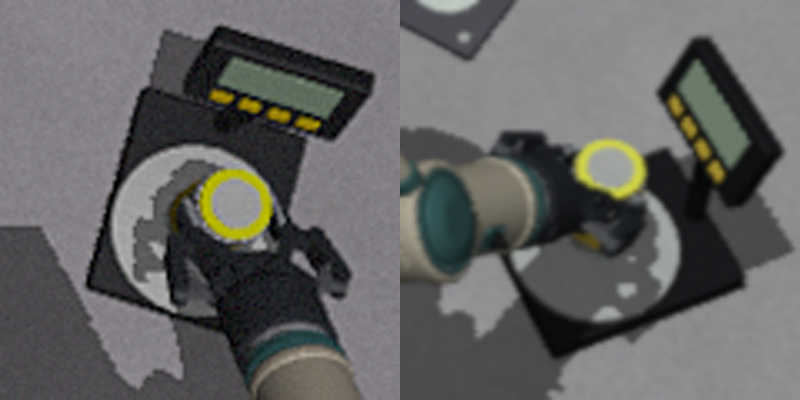

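The top view shows the lid at (470.8,266), against (471,268) expected, so the tin is upright over the platform, about 5 mm too far in x. I'll correct that and lower it.

>>> send_rows:
  increments:
    - {"gripper": 0.8,"linear": [-0.002,0,-0.005],"delta_rot": [0,0,0]}
    - {"gripper": 0.8,"linear": [-0.004,0,-0.009],"delta_rot": [0,0,0]}
    - {"gripper": 0.8,"linear": [-0.005,0,-0.012],"delta_rot": [0,0,0]}
    - {"gripper": 0.8,"linear": [-0.005,0,-0.014],"delta_rot": [0,0,0]}
    - {"gripper": 0.8,"linear": [-0.005,0,-0.015],"delta_rot": [0,0,0]}
    - {"gripper": 0.8,"linear": [-0.005,0,-0.015],"delta_rot": [0,0,0]}

```text
clock: 24.55
position: [0.4823, -0.2886, 0.1031]
ee_rot: [-0.001, 0.907, 0.0, 0.421]
contact_force: [0.4, -0.5, -4.4]
width: 0.0604
gripper_force: 56.8
```

>>> send_rows:
  increments:
    - {"gripper": 0.8,"linear": [0,0,-0.001],"delta_rot": [0,0,0]}
    - {"gripper": 0.8,"linear": [0,0,-0.002],"delta_rot": [0,0,0]}
    - {"gripper": 0.8,"linear": [0,0,-0.002],"delta_rot": [0,0,0]}

```text
clock: 24.85
position: [0.4823, -0.2886, 0.1012]
ee_rot: [-0.001, 0.907, 0.0, 0.421]
contact_force: [-0.3, 0.6, -5.0]
width: 0.0607
gripper_force: 56.8
```

>>> send_rows:
  increments:
    - {"gripper": 0.8,"linear": [0,0,-0.001],"delta_rot": [0,0,0]}
    - {"gripper": 0.8,"linear": [0,0,-0.002],"delta_rot": [0,0,0]}
    - {"gripper": 0.8,"linear": [0,0,-0.002],"delta_rot": [0,0,0]}

```text
clock: 25.15
position: [0.4831, -0.2886, 0.1012]
ee_rot: [-0.001, 0.906, 0.0, 0.423]
contact_force: [-6.6, 1.7, 7.4]
width: 0.0605
gripper_force: 58.4
```

It has touched down. I'll open and retreat along the tool axis (-0.766, 0, 0.643).

>>> send_rows:
  increments:
    - {"gripper": -1,"linear": [0,0,0],"delta_rot": [0,0,0]}
    - {"gripper": -1,"linear": [0,0,0],"delta_rot": [0,0,0]}
    - {"gripper": -1,"linear": [0,0,0],"delta_rot": [0,0,0]}
    - {"gripper": -1,"linear": [-0.008,0,0.006],"delta_rot": [0,0,0]}
    - {"gripper": -1,"linear": [-0.028,0,0.023],"delta_rot": [0,0,0]}
    - {"gripper": -1,"linear": [-0.055,0,0.046],"delta_rot": [0,0,0]}
    - {"gripper": -1,"linear": [-0.085,0,0.071],"delta_rot": [0,0,0]}
    - {"gripper": -1,"linear": [-0.11,0,0.095],"delta_rot": [0,0,0]}

```text
clock: 25.95
position: [0.3712, -0.288, 0.195]
ee_rot: [-0.002, 0.907, 0.0, 0.421]
contact_force: [1.1, -1.4, 0.5]
width: 0.0851
gripper_force: 0.0
```

>>> send_rows:
  increments:
    - {"gripper": -1,"linear": [0,0,0.03],"delta_rot": [0,0,0]}
    - {"gripper": -1,"linear": [0,0,0.05],"delta_rot": [0,0,0]}
    - {"gripper": -1,"linear": [0,0,0.05],"delta_rot": [0,0,0]}
    - {"gripper": -1,"linear": [0,0,0.05],"delta_rot": [0,0,0]}

```text
clock: 26.35
position: [0.3722, -0.2883, 0.244]
ee_rot: [-0.001, 0.907, 0.001, 0.421]
contact_force: [1.0, 0.9, -0.7]
width: 0.0856
gripper_force: 0.0
```

```bash
python3 -c "
from h import *
e=grab('top','t10.png');cv2.imwrite('pics/t10c.png',e['pixels'][140:340,190:530].repeat(2,0).repeat(2,1));print(proj(e,[.472,-.289,.131]),get_state()['contact_force'])"
```

```text
[[468.98997099 269.41175105]] [-0.55307808 -0.60347305 -0.63683617]
```

View pics/t10c.png

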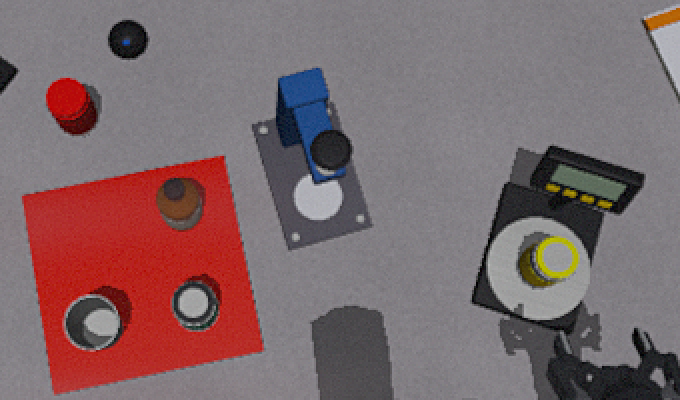

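The tin stands on the platform with its lid at (469,269), exactly as projected for the platform centre. The bystanders have not moved and the knob is up.

```bash
python3 -c "
from rig import sign_off; print(sign_off())"
```

```text
the job is handed in; nothing more can be done
None
```

The job is handed in at about 26 s of the 72 s allowed: in the last image the yellow tin, pressed closed, stands upright and released at the centre of the scale's platform, the ram is up, and the green tin, cup and bottle are where they were; the judge's verdict was not shown.

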